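# Set the adapter wheel of a bench photometer and load the sample vial

### The job

The photometer on the bench was left with its adapter wheel between two positions. Turn the wheel by its crank post, clockwise as seen from above, until the widest bore shows in the round window of the cover and the spring-loaded index pin drops into its slot; stop as soon as you feel it catch, so that the delicate pin is not strained. Then put the larger of the two capped glass vials upright through the window into the well, press it gently down until it is fully home, and let go; leave everything else standing where it is.

Things in the scene. Friction and masses are not known exactly. Their poses are not given: they have to be found in the camera images.
- photometer: white bench photometer, fixed. Housing 190 mm deep, 180 wide, 50 high, with a sloping console 53 mm deep in front (-x side). Origin: on the bench, on the wheel's vertical axis; z up, x from console towards window. A grey cover, top 65 mm above the bench, spans the far half (x from -16 to 103 mm); the near half of the wheel is open. Nothing on it is higher than the crank post
- window (a point): centre of the round window (32 mm across, steel bezel) in the cover, in the cover's upper face, 65 mm above the bench, 45 mm from the wheel's axis along the photometer's x. Below it lie the wheel (8 mm thick, top 5 mm below this point) and the sample well in the housing, 26.2 mm wide, its floor 36 mm below this point
- wheel_bore (a point): centre of the widest bore of the adapter wheel, in the wheel's upper face, 60 mm above the bench, 45 mm from the axis. The bore is 25.8 mm wide and open and passes the 24 mm vial; the other three bores (20, 16.5, 12.5 mm; a quarter turn apart) do not. The crank arm stands about 135 degrees anticlockwise (from above) of this bore, with a few degrees of play
- adapter_wheel (a joint): turn of the adapter wheel, rad, anticlockwise from above positive, 0 with the widest bore exactly under the window. Aluminium disc 156 mm across; it drags with about 9 N at the crank post (more if the post rubs in the fingers) and stays where left. Starts between +0.4 and +1.25. Four rim slots, one per bore, a quarter turn apart; a slot leaves the pin about 0.75 mm play to either side
- crank_post (a point): middle of the upright round steel finger post on the wheel's crank arm, 14 mm across, 32 mm tall (16 mm below to 16 mm above this point), 48 mm from the axis, 94.5 mm above the bench. The arm under it is 18 mm wide, its top 78.5 mm above the bench. The crank has a few degrees of play on the wheel. The post may be pinched from above or pushed sideways
- index_pin (a joint): travel of the spring-loaded index pin (8 mm steel pin, black head, in a boss on the cover right of the window, 67 mm from the axis), m: 0 while its tip rides on the wheel, 0.007 when dropped into a slot. Its spring (4 N) drops it at once when a slot comes under it; the wheel is then locked both ways. The pin is delicate: it may take 15 N from the wheel, that is 20 N at the post above the drag
- large_vial_center (a point): axis of the larger vial, half-way up, 34 mm above its foot. Glass, 24 mm across, 68 mm tall with its white cap (26 mm across, top 15 mm), foot tapered over 6.5 mm. Fully home its foot is on the well's floor and this point 63 mm above the bench. Two sprung clips in the well meet the foot 10 to 14 mm above the floor; they resist with 8 to 15 N all the way down, then hold it
- small_vial_center (a point): axis of the smaller vial (not to be used), 29 mm above its foot. Glass, 16 mm across, 58 mm tall, white cap 18 mm across. The two vials stand one to the left and one to the right of the photometer, either way round
- flask: small conical glass flask, 45 mm wide, 62 mm tall, a bystander; origin under its centre
- beaker: glass beaker, 52 mm wide, 69 mm tall, a bystander; origin under its centre
- petri_dish: round dish with lid, 60 mm wide, 15 mm tall, a bystander; origin under its centre
- bench_timer: flat bench timer with three keys, 62 x 62 x 18 mm, a bystander; origin under its centre
- bench_bottle: glass bottle with blue cap, 57 mm wide, 101 mm tall, a bystander; origin under its centre
- centrifuge_tube: lying 50 ml tube with blue cap, 30 x 114 mm, a bystander; origin under its centre
- light_port: glass disc, 25 mm across, the floor of the sample well under the window, its upper face 29 mm above the bench; the body's origin is that of the photometer. Fragile: a vial may be pressed on it with no more than 40 N
Mind the look-alikes: they are no part of the job. Leave any pink or yellow look-alike of the part that bears large_vial_center alone.

How it is judged:
By the outcome, as a careful person would: the job done as asked, in the order asked, and still so for the second after the job is handed in, with the robot touching nothing.
It also fails if it takes over 72 s, if anything falls off the work surface, if the arm or the gripper's body presses on something with over 40 N, if the wrist force passes 120 N, or if a joint passes its speed limit or range.

### The arm

A 6-joint arm with a two-finger parallel gripper is mounted at the origin on a cart in front of the work surface, level with it; the furniture and walls round the work are solid. World frame = base frame: x ahead of the robot, y to its left, z up, the work surface at z = 0. Lengths are in m, angles in rad, forces in N, time in s.
With the tool pointing down it reaches from about 0.3 to 0.875 m from the base axis. Payload 6.4 kg.
Tool frame: the origin (TCP) lies midway between the tips of the shut fingers; the grasp point (between the pads) lies 19 mm behind it (ctrl.pinch_z is the distance from the TCP to the grasp point, in m); z points along the fingers, y is the line along which they close (so a half turn about z gives the same grasp; the last joint's range is limited). The gripper opens to 85 mm and grips with 20 to 120 N. Pads are 22 mm wide; open, the fingers measure 114 mm over their backs; the gripper's body (76 mm by 85 mm) begins 54 mm behind the grasp point. The pads swing forward as they close: fully open they stand 13 mm farther back than shut.
Start: joints at [-1.45, 0.181, 1.607, -0, 1.354, -0.206], TCP at [0.185, -0.545, 0.203] pointing down, gripper open.
Joint ranges: [-2.99, 2.99], [-0.89, 2.07], [0.3, 2.58], [-1.14, 4.28], [0, 2.63], [-3.12, 3.12]. Speed limits (rad/s): [2.57, 2.57, 3.01, 3.14, 3.14, 3.14].

### API

Orientations are given as a unit quaternion [w, x, y, z].
In Python, from bench import ctrl gives the robot as it stands.
- The arm moves only by the tool apply_moves, never from a script. Its argument "moves" is a list of rows, each an object with "jaw": the opening, from 0 (shut) to 1 (fully open); "offset": the shift along the tool's x, y, z in mm, a list of three; "rot": the turn, a rotation vector about the tool's x, y, z in degrees, a list of three. In form: [{"jaw": jaw, "offset": [dx, dy, dz], "rot": [ax, ay, az]}, ...]. A call has exactly 5 rows; each row shifts and turns the commanded pose from where the row before left it, along the tool's axes as they then stand; what a row does not reach is not made up. A row lasts 1/8 s, in which the tool goes at most 62.5 mm and 10.7 degrees, less where a joint would pass 70% of its speed; a pose out of reach is approached as far as the arm can. A call is refused whole if a number of a shift passes 62.5 or a number of a turn 10.7, either way. A call with a gripper value outside its range is refused whole. The fingers move at their own pace and stop on an object; the grip force is fixed at half the most. Time passes only in rows, so rows that do not move let the fingers close, or fill a call up. It gives the time, the measured TCP pose, the force, the opening and the grip force at its end, in the units of the state.
- ctrl.get_obs(): the state, without advancing time (a new reading comes with each control period).
- ctrl.camera(name): name is "scene" or "top" or "wrist"; returns (picture, depth): 384x512x3 uint8, red, green, blue; 384x512 float32, m along the optical axis (not along the pixel's ray), 0 where there is no reading.
- ctrl.camera_params(name): a dict with "K" (3x3 intrinsics, pixels), "cam_to_world" (4x4, takes a point from camera to world coordinates); the wrist camera has in their place "mount" (4x4, takes a point from camera to tool coordinates, whose origin is the TCP and whose axes are the flange's). Camera axes: x right, y down, z forward; pixel columns grow to the right and rows downward; lengths in m; the calibration is good to about 2 mm. The wrist camera is an equidistant fisheye: a pixel r from the principal point sees the ray r / f radians off the axis. A picture is of the moment at which its call begins: read the wrist's pose just before it. camera_params takes no time and is no camera call.
- ctrl.hand_in(): hands the job in; it is judged then, once.
Trained networks look in the newest picture that a camera, given by its name, has taken for a name from the list of things; names that differ only in an ending like _2 or _b are one class to them, and where a whole thing is asked for, a point or a joint stands for the part that bears it (a point fixed in the world has none). Each returns a list of dicts, best first, with "score" (0 to 1); they miss things now and then, are a little off and sometimes report something else, mostly with a low value. They report only what shows in the picture. A call takes as long as a camera call. They do not tell look-alikes from the thing itself.
- ctrl.outline_of(camera, target): "region" (384x512 bool, what is visible of it) and "position" ([column, row] in pixels, amid what is visible of it).
The state is a dict: "time_s": time; "q": joint angles; "dq": joint speeds; "joint_efforts": joint torques, N m; "eef_pos": TCP position; "eef_rot": TCP orientation; "wrist_force": force on the tool from outside, world axes, zero at the start; "torque": the same for the moment, N m; "opening": opening from 0.0 (shut) to 1.0 (fully open); "grasp_force": force on a finger pad.
Only numpy, scipy, OpenCV 4.12 (cv2) and the standard library are available. Lean on these libraries where they do the work, as an engineer would, in place of code of your own. Each camera call takes 0.05 s, during which the arm holds its last target. There are 200 camera calls.

## Working session

There is one attempt and no reset: what is moved stays moved. The work goes in short steps, Python scripts to look and compute and a tool call to move; the robot and the scene stay as the last step left them, time stands still between calls to the robot, and variables do not carry over. Pictures are saved under pics/ and viewed, at most 10 in all, crops included, and the job is handed in when it is done.

Besides the shell and the picture viewer there is one more tool, called after ">>>" as name(argument=value, ...), one argument or row to a line, values as JSON. apply_moves: Moves the arm, as the interface text tells. Its arguments: {"type":"object","properties":{"moves":{"type":"array"}},"required":["moves"]}

```bash
mkdir -p pics; ls
cat > h.py <<'E'
import numpy as np, cv2
from bench import ctrl
from scipy.spatial.transform import Rotation as R
def w(cam,uv,depth=None,z=None):
    p=ctrl.camera_params(cam);K=np.array(p["K"]);T=np.array(p["cam_to_world"])
    r=np.linalg.solve(K,np.array([uv[0],uv[1],1.]))
    if z is None: return T[:3,:3]@(r*depth)+T[:3,3]
    d=T[:3,:3]@r; return T[:3,3]+d*(z-T[2,3])/d[2]
def px(cam,P):
    p=ctrl.camera_params(cam);T=np.linalg.inv(np.array(p["cam_to_world"]));c=T[:3,:3]@np.array(P)+T[:3,3]
    u=np.array(p["K"])@c; return u[:2]/u[2]
E
python3 - <<'E'
from h import *
o=ctrl.get_obs(); print({k:np.round(v,3) for k,v in o.items()}, ctrl.pinch_z)
for c in("scene","top"):
    im,d=ctrl.camera(c); cv2.imwrite(f"pics/{c}0.png",im[:,:,::-1]); np.save(f"{c}d.npy",d)
    for n in("photometer","crank_post","window","wheel_bore","index_pin","large_vial_center","small_vial_center"):
        try:
            for r in ctrl.outline_of(c,n)[:3]:
                u,v=r["position"]; dd=d[int(v),int(u)]
                print(c,n,round(r["score"],2),np.round([u,v]),np.round(w(c,(u,v),dd),3) if dd else None,int(r["region"].sum()))
        except Exception as e: print(n,e)
E
```

```text
pics
{'time_s': np.float64(0.0), 'q': array([-1.45 ,  0.182,  1.608,  0.   ,  1.354, -0.206]), 'dq': array([ 0.   , -0.001,  0.   , -0.002, -0.   , -0.   ]), 'joint_efforts': array([-2.0000e-03, -4.4489e+01, -3.5134e+01, -0.0000e+00,  9.0000e-03,
        0.0000e+00]), 'eef_pos': array([ 0.185, -0.544,  0.202]), 'eef_rot': array([-0.001,  0.987,  0.163,  0.   ]), 'wrist_force': array([ 0.704,  0.001, -0.145]), 'torque': array([-0.018,  0.045,  0.004]), 'grasp_force': np.float64(0.0), 'opening': np.float64(1.0)} 0.0187
scene photometer 0.71 [238. 207.] [0.514 0.066 0.06 ] 4310
scene crank_post 0.58 [245. 195.] [0.519 0.023 0.078] 182
scene window 0.55 [240. 211.] [0.5   0.075 0.058] 4321
scene wheel_bore 0.91 [245. 199.] [0.525 0.02  0.059] 767
scene large_vial_center 0.48 [340. 183.] [ 0.355 -0.261  0.04 ] 168
scene large_vial_center 0.46 [298. 166.] [ 0.524 -0.285  0.045] 140
scene small_vial_center 0.48 [194. 266.] [0.46  0.297 0.04 ] 147
scene small_vial_center 0.23 [276. 150.] [ 0.655 -0.347  0.053] 249
top photometer 0.89 [239. 204.] [0.533 0.033 0.078] 5383
top crank_post 0.61 [241. 201.] [0.54  0.028 0.077] 177
top crank_post 0.5 [354. 234.] [ 0.44  -0.282  0.067] 116
top window 0.77 [241. 205.] [0.528 0.028 0.078] 5256
top wheel_bore 0.58 [238. 212.] [0.511 0.038 0.056] 929
top index_pin 0.35 [239. 206.] [0.528 0.034 0.075] 5183
top large_vial_center 0.47 [352. 237.] [ 0.432 -0.282  0.037] 118
top large_vial_center 0.45 [351. 262.] [ 0.363 -0.27   0.068] 103
top large_vial_center 0.39 [311. 265.] [ 0.355 -0.167  0.018] 477
top small_vial_center 0.62 [152. 232.] [0.461 0.291 0.037] 38
```

Run:
```python
import cv2,numpy as np
a=cv2.imread("pics/top0.png")[130:310,110:400]; b=cv2.imread("pics/scene0.png")[110:310,150:380]
a=cv2.resize(a,(480,298),interpolation=3); 
a=cv2.resize(cv2.imread("pics/top0.png")[140:300,120:386],(798,480),interpolation=2)
cv2.imwrite("pics/a.png",a)
b=cv2.resize(b,(690,600),interpolation=2); cv2.imwrite("pics/b.png",b)
```

```text
(no output)
```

View pics/a.png

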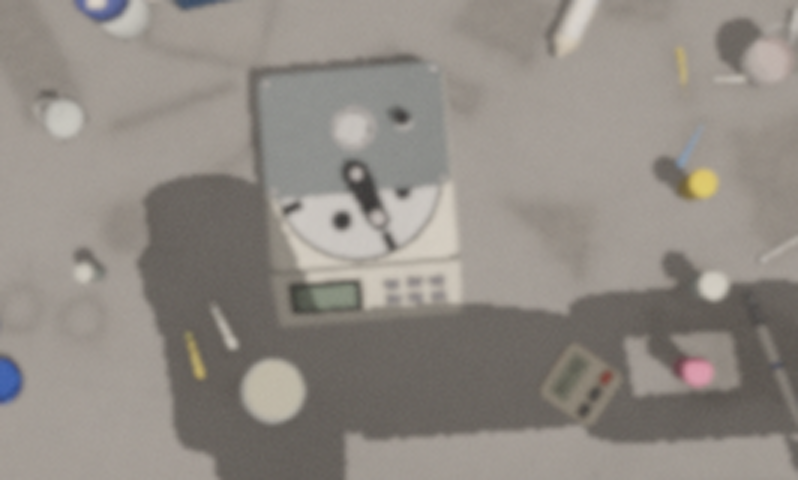

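View pics/b.png

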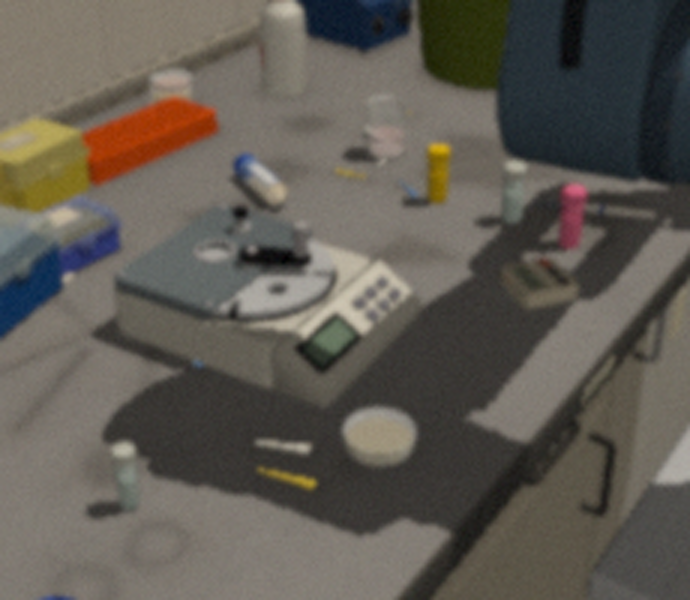

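The top view shows the window at crop (352,129), the wheel pivot near (355,172), the crank post at (378,218) and the index pin at (400,116). There are four candidates for the large vial, in crop pixels:
- White-capped at right (713,285).
- White-capped at left (83,271), visibly smaller, so this is the small vial.
- Pink (697,372), a look-alike.
- Yellow (702,183), a look-alike.

The right white-capped one fits best. I'll confirm it with the wrist camera.

Run:
```python
from h import *
f=lambda x,y:(120+(x+.5)/3-.5,140+(y+.5)/3-.5)
for n,p,z in [("window",(352,129),.065),("pivot",(356,174),.08),("post",(378,218),.1105),("pin",(400,116),.085),("vialR",(713,285),.068),("vialL",(83,271),.058),("corner far left",(259,78),.065),("far right",(438,67),.065),("bore dark",(342,219),.06)]:
    print(n,np.round(w("top",f(*p),z=z),4))
print(np.round(ctrl.camera_params("wrist")["mount"],3),ctrl.camera_params("wrist")["K"])
print(np.round(ctrl.camera_params("top")["cam_to_world"],2))
d=np.load("topd.npy")
# cap blobs by depth : right vial
for c in [(358,235),(148,230)]:
    pts=[w("top",(u,v),d[v,u]) for u in range(c[0]-9,c[0]+10) for v in range(c[1]-9,c[1]+10) if d[v,u]>0]
    pts=np.array(pts); t=pts[pts[:,2]>.045]; print(len(t),t.mean(0),t[:,2].max(),np.ptp(t,axis=0))
```

```text
window [0.5944 0.0389 0.065 ]
pivot [0.5499 0.0352 0.08  ]
post [0.5063 0.0143 0.1105]
pin [ 0.6024 -0.0073  0.085 ]
vialR [ 0.4386 -0.2915  0.068 ]
vialL [0.4675 0.2972 0.058 ]
corner far left [0.6462 0.1266 0.065 ]
far right [ 0.6515 -0.0442  0.065 ]
bore dark [0.5098 0.0506 0.06  ]
[[ 0.001 -0.963 -0.269  0.068]
 [ 1.     0.001 -0.001 -0.001]
 [ 0.001 -0.269  0.963 -0.17 ]
 [ 0.     0.     0.     1.   ]] [[297.31863964   0.         253.3431836 ]
 [  0.         297.31863964 186.31947418]
 [  0.           0.           1.        ]]
[[-0.03 -0.99  0.11  0.43]
 [-1.    0.03  0.03 -0.03]
 [-0.03 -0.11 -0.99  1.16]
 [ 0.    0.    0.    1.  ]]
83 [ 0.43879392 -0.28871024  0.06592801] 0.07299555609015429 [0.02520948 0.02457787 0.02797374]
36 [0.46588895 0.29777848 0.05613981] 0.06268127755259045 [0.01414246 0.01854664 0.01680149]
```

>>> apply_moves(
  moves=[
    {"jaw": 0.6, "offset": [25.4, -20.4, -2], "rot": [0, 0, 0]},
    {"jaw": 0.6, "offset": [25.4, -20.4, -2], "rot": [0, 0, 0]},
    {"jaw": 0.6, "offset": [25.4, -20.4, -2], "rot": [0, 0, 0]},
    {"jaw": 0.6, "offset": [25.4, -20.4, -2], "rot": [0, 0, 0]},
    {"jaw": 0.6, "offset": [25.4, -20.4, -2], "rot": [0, 0, 0]},
  ],
)

```text
time_s: 1.42
eef_pos: [0.2726, -0.4063, 0.2129]
eef_rot: [0.0, 0.987, 0.163, 0.0]
wrist_force: [0.3, 0.3, -0.4]
opening: 0.6
grasp_force: 0.0
```

>>> apply_moves(
  moves=[
    {"jaw": 0.3, "offset": [25.4, -20.4, -2], "rot": [0, 0, 0]},
    {"jaw": 0.3, "offset": [25.4, -20.4, -2], "rot": [0, 0, 0]},
    {"jaw": 0.3, "offset": [25.4, -20.4, -2], "rot": [0, 0, 0]},
    {"jaw": 0.3, "offset": [25.4, -20.4, -2], "rot": [0, 0, 0]},
    {"jaw": 0.3, "offset": [25.4, -20.4, -2], "rot": [0, 0, 0]},
  ],
)

```text
time_s: 2.05
eef_pos: [0.3602, -0.269, 0.2229]
eef_rot: [0.0, 0.987, 0.163, 0.0]
wrist_force: [1.0, 0.4, -0.1]
opening: 0.296
grasp_force: 0.0
```

```bash
cat >> h.py <<'E'
def Tw(o):
    q=o["eef_rot"]; T=np.eye(4); T[:3,:3]=R.from_quat([q[1],q[2],q[3],q[0]]).as_matrix(); T[:3,3]=o["eef_pos"]
    return T@np.array(ctrl.camera_params("wrist")["mount"])
def wray(o,uv):
    K=np.array(ctrl.camera_params("wrist")["K"]); a=(np.array(uv)-K[:2,2])/K[0,0]; t=np.linalg.norm(a)
    d=np.r_[a/max(t,1e-9)*np.sin(t),np.cos(t)]; T=Tw(o); return T[:3,3],T[:3,:3]@d
def wz(o,uv,z):
    c,d=wray(o,uv); return c+d*(z-c[2])/d[2]
def wpx(o,P):
    T=np.linalg.inv(Tw(o)); c=T[:3,:3]@np.array(P)+T[:3,3]; r=np.hypot(c[0],c[1]); t=np.arctan2(r,c[2]); K=np.array(ctrl.camera_params("wrist")["K"])
    return K[:2,2]+K[0,0]*t*c[:2]/r
E
python3 - <<'E'
from h import *
o=ctrl.get_obs(); im,d=ctrl.camera("wrist"); cv2.imwrite("pics/w1.png",im[:,:,::-1])
print(o["eef_pos"],o["opening"],o["time_s"])
for P in ([.4386,-.29,.068],[.506,.014,.11],[.594,.039,.065]): print(wpx(o,P))
for r in ctrl.outline_of("wrist","large_vial_center"): 
    ys,xs=np.nonzero(r["region"]); print(r["score"],r["position"],xs.min(),xs.max(),ys.min(),ys.max())
E
```

```text
[ 0.36018122 -0.26895236  0.2229475 ] 0.29613437038438617 2.05
[295.89740213 106.33239847]
[ 59.36499193 -17.78711938]
[ 89.8681382 -65.3871287]
0.98 [293.2, 104.5] 282 308 95 118
0.87 [315.0, 33.2] 302 331 17 46
0.75 [257.6, 164.0] 245 270 149 177
```

View pics/w1.png

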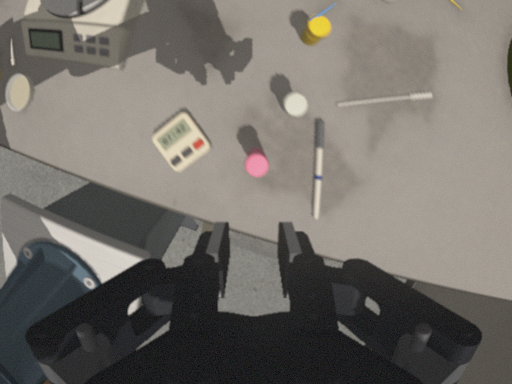

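The white cap is at (296,104) against a predicted (296,106). Pink is at (257,165) and yellow at (318,28), both look-alikes. The white vial at 68 mm tall on the right is the large one, since the left one measured about 58 mm. Next I go over the crank.

>>> apply_moves(
  moves=[
    {"jaw": 0.3, "offset": [22.9, -22.1, 0], "rot": [0, 0, 0]},
    {"jaw": 0.3, "offset": [22.9, -22.1, 0], "rot": [0, 0, 0]},
    {"jaw": 0.3, "offset": [22.9, -22.1, 0], "rot": [0, 0, 0]},
    {"jaw": 0.3, "offset": [22.9, -22.1, 0], "rot": [0, 0, 0]},
    {"jaw": 0.3, "offset": [22.9, -22.1, 0], "rot": [0, 0, 0]},
  ],
)

```text
time_s: 2.78
eef_pos: [0.433, -0.1283, 0.2228]
eef_rot: [0.0, 0.987, 0.162, 0.0]
wrist_force: [0.2, 0.3, 1.2]
opening: 0.3
grasp_force: 0.0
```

>>> apply_moves(
  moves=[
    {"jaw": 0.3, "offset": [22.9, -22.1, 0], "rot": [0, 0, 0]},
    {"jaw": 0.3, "offset": [22.9, -22.1, 0], "rot": [0, 0, 0]},
    {"jaw": 0.3, "offset": [22.9, -22.1, 5], "rot": [0, 0, 0]},
    {"jaw": 0.3, "offset": [22.9, -22.1, 10], "rot": [0, 0, 0]},
    {"jaw": 0.3, "offset": [22.9, -22.1, 10], "rot": [0, 0, 0]},
  ],
)

```text
time_s: 3.4
eef_pos: [0.5063, 0.0131, 0.1975]
eef_rot: [0.0, 0.987, 0.162, 0.0]
wrist_force: [-0.2, 0.6, 0.5]
opening: 0.301
grasp_force: 0.0
```

Run:
```python
from h import *
o=ctrl.get_obs(); im,d=ctrl.camera("wrist"); cv2.imwrite("pics/w2.png",im[:,:,::-1])
np.save("w2o.npy",np.r_[o["eef_pos"],o["eef_rot"]])
print(o["eef_pos"],o["opening"],o["time_s"])
for P in ([.506,.014,.11],[.594,.039,.065],[.549,.036,.08]): print(wpx(o,P))
for n in("crank_post","window","wheel_bore","index_pin"):
  for r in ctrl.outline_of("wrist",n)[:2]: 
    ys,xs=np.nonzero(r["region"]); print(n,r["score"],r["position"],xs.min(),xs.max(),ys.min(),ys.max())
```

```text
[0.50626584 0.01306125 0.19749465] 0.3011909424174194 3.4
[253.51398757 181.89807346]
[258.08286994  82.37828817]
[246.21890011 126.10395568]
crank_post 0.73 [248.6, 142.9] 235 261 111 185
window 0.74 [246.2, 122.8] 152 352 11 238
window 0.21 [246.4, 155.6] 174 310 65 194
wheel_bore 0.82 [245.1, 157.2] 174 310 65 194
index_pin 0.76 [310.5, 89.8] 301 316 83 98
```

View pics/w2.png

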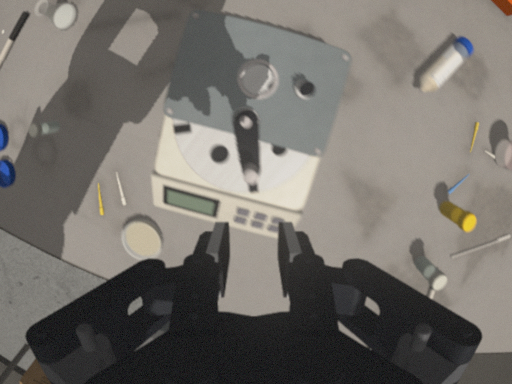

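The picture shows the window at about (258,79), the pivot near (245,121), the post near (251,178) and the pin head at (305,88). I'll enlarge it to get finer positions.

Run:
```python
import cv2
a=cv2.imread("pics/w2.png")[55:205,160:360]
cv2.imwrite("pics/w2c.png",cv2.resize(a,(800,600),interpolation=2))
```

```text
(no output)
```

View pics/w2c.png

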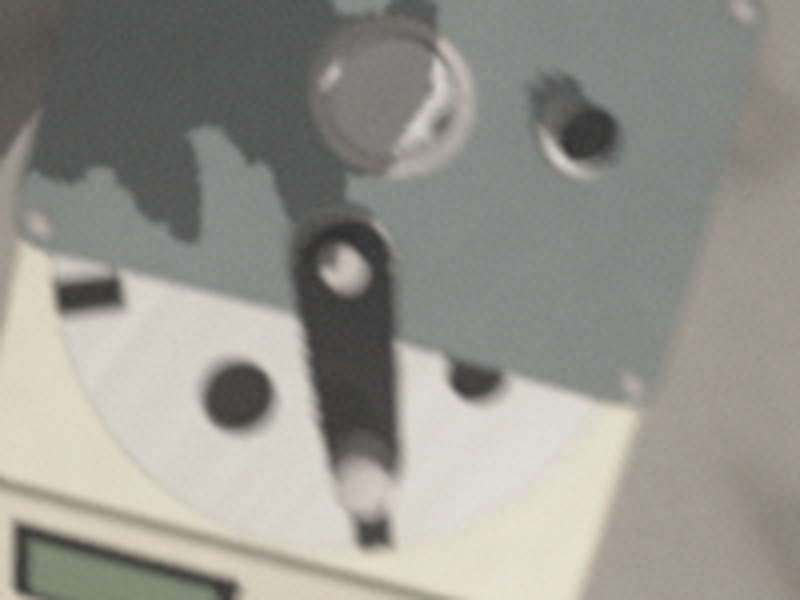

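Run:
```python
from h import *
v=np.load("w2o.npy");o={"eef_pos":v[:3],"eef_rot":v[3:]}
for n,p,z in[("window",(393,96),.065),("pivot",(345,265),.083),("post",(365,487),.1105),("slotL",(88,293),.06),("slotP",(374,532),.06),("boreA",(238,396),.06),("boreB",(475,378),.06),("pin",(585,135),.085)]:
    P=wz(o,(160+p[0]/4,55+p[1]/4),z); print(n,np.round(P,4))
    if n=="window":W=P
    if n=="pivot":C=P
    if n not in("window","pivot"): dd=P[:2]-C[:2]; print("   ang",np.degrees(np.arctan2(dd[1],dd[0])),np.linalg.norm(dd)*1e3)
dd=W[:2]-C[:2];print(np.degrees(np.arctan2(dd[1],dd[0])),np.linalg.norm(dd))
```

```text
window [0.5973 0.04   0.065 ]
pivot [0.5537 0.0375 0.083 ]
post [0.51   0.0175 0.1105]
   ang -155.42376977142288 48.040272770480364
slotL [0.5248 0.0998 0.06  ]
   ang 114.8583025607769 68.6550953330638
slotP [0.4871 0.0076 0.06  ]
   ang -155.8233228595479 72.90906945175175
boreA [0.5108 0.0534 0.06  ]
   ang 159.57562202766877 45.67889461462499
boreB [ 0.5353 -0.004   0.06  ]
   ang -113.90670239066594 45.3210197302876
pin [ 0.6022 -0.006   0.085 ]
   ang -41.847201841282605 65.17756366224218
3.2766010921843254 0.0437527751714838
```

>>> apply_moves(
  moves=[
    {"jaw": 0.3, "offset": [3.4, -2.2, 12], "rot": [0, 0, -5.7]},
    {"jaw": 0.3, "offset": [0, 0, 25], "rot": [0, 0, 0]},
    {"jaw": 0.3, "offset": [0, 0, 25], "rot": [0, 0, 0]},
    {"jaw": 0.3, "offset": [0, 0, 25], "rot": [0, 0, 0]},
    {"jaw": 0.3, "offset": [0, 0, 25], "rot": [0, 0, 0]},
  ],
)

```text
time_s: 4.28
eef_pos: [0.5083, 0.0146, 0.0856]
eef_rot: [0.0, 0.978, 0.211, 0.0]
wrist_force: [0.5, 0.5, 1.2]
opening: 0.299
grasp_force: 0.0
```

Run:
```python
from h import *
o=ctrl.get_obs(); im,d=ctrl.camera("wrist"); cv2.imwrite("pics/w3.png",cv2.resize(im[100:280,140:370,::-1],(690,540)))
print(o["eef_pos"],o["wrist_force"],o["opening"],wpx(o,[.509,.0165,.1105]))
```

```text
[0.50834255 0.01463641 0.08558999] [0.52053952 0.54241956 1.18130274] 0.29886433121804273 [252.80947039 233.03186381]
```

View pics/w3.png

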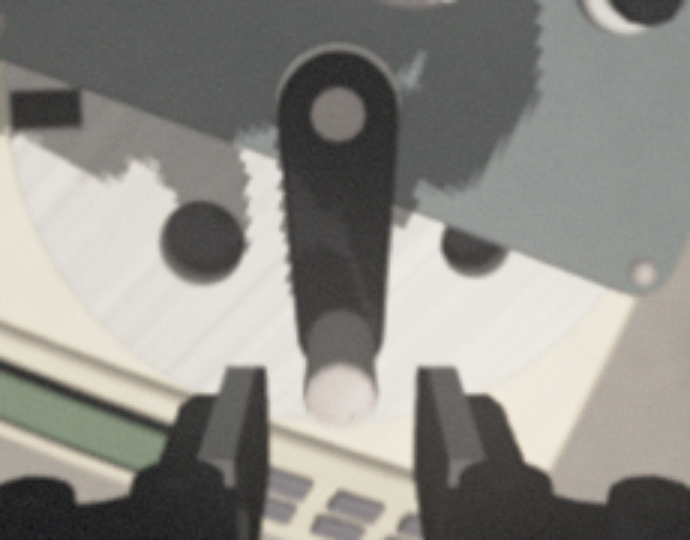

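The post at crop (340,393) sits centred between the fingers, with about 5 mm of play on each side. Now I sweep clockwise about the pivot.

>>> apply_moves(
  moves=[
    {"jaw": 0.3, "offset": [0.1, -5.2, 0], "rot": [0, 0, 6]},
    {"jaw": 0.3, "offset": [0.1, -5.2, 0], "rot": [0, 0, 6]},
    {"jaw": 0.3, "offset": [0.1, -5.2, 0], "rot": [0, 0, 6]},
    {"jaw": 0.3, "offset": [0.1, -5.2, 0], "rot": [0, 0, 6]},
    {"jaw": 0.3, "offset": [0.1, -5.2, 0], "rot": [0, 0, 6]},
  ],
)

```text
time_s: 4.95
eef_pos: [0.5035, 0.0403, 0.0868]
eef_rot: [0.0, 0.999, -0.051, 0.001]
wrist_force: [-0.8, 0.4, -0.3]
opening: 0.3
grasp_force: 0.0
```

Run:
```python
from h import *
o=ctrl.get_obs(); im,d=ctrl.camera("wrist"); cv2.imwrite("pics/w4.png",cv2.resize(im[100:280,140:370,::-1],(690,540)))
print(o["eef_pos"],o["wrist_force"],o["opening"])
```

```text
[0.50352063 0.04028845 0.08682423] [-0.77133824  0.44793353 -0.30314493] 0.29997262444849077
```

View pics/w4.png

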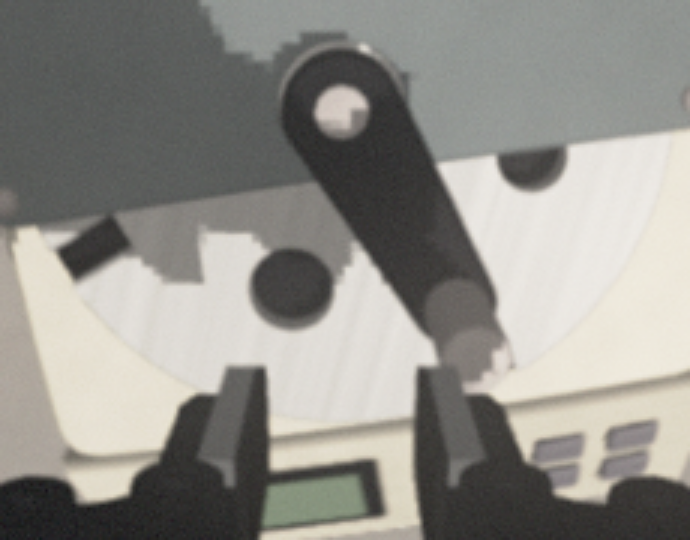

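Run:
```python
from h import *
o=ctrl.get_obs(); T=Tw(o)@np.linalg.inv(np.array(ctrl.camera_params("wrist")["mount"]))
im,d=ctrl.camera("wrist")
for p in([0,0,0],[0,0.0128,0],[0,0,-.019],[0.011,.0128,-.008],[-0.011,.0128,-.008]):
    u=wpx(o,(T@np.r_[p,1])[:3]); print(p,u,(u-[140,100])*3)
# 3D of things from depth, in tool coords
M=np.linalg.inv(T)
for c in([256,385],[225,400],[465,400],[425,385],[475,350],[470,375]):
    u,v=140+c[0]/3,100+c[1]/3; cc,r=wray(o,(u,v)); Tc=Tw(o); zc=Tc[:3,2]@r; P=cc+r*d[int(v),int(u)]/zc
    print(c,np.round(P,3),np.round((M@np.r_[P,1])[:3]*1e3,1))
```

```text
[0, 0, 0] [254.82168482 217.39093791] [344.46505447 352.17281372]
[0, 0.0128, 0] [275.59467404 217.35119409] [406.78402212 352.05358227]
[0, 0, -0.019] [254.94959424 229.93953508] [344.84878272 389.81860524]
[0.011, 0.0128, -0.008] [277.02621407 204.76210448] [411.0786422  314.28631345]
[-0.011, 0.0128, -0.008] [276.00802206 239.05202633] [408.02406617 417.156079  ]
[256, 385] [0.515 0.054 0.128] [ 10.6 -14.2 -41.1]
[225, 400] [0.516 0.058 0.133] [ 10.3 -18.5 -46.2]
[465, 400] [0.511 0.021 0.133] [ 10.1  18.4 -45.7]
[425, 385] [0.513 0.027 0.128] [ 10.5  12.6 -40.8]
[475, 350] [0.51  0.017 0.11 ] [  9.5  23.1 -23.3]
[470, 375] [0.506 0.018 0.11 ] [  4.7  22.5 -23.4]
```

Run:
```python
from h import *
o=ctrl.get_obs(); T=Tw(o)@np.linalg.inv(np.array(ctrl.camera_params("wrist")["mount"])); M=np.linalg.inv(T)
im,d=ctrl.camera("wrist"); Tc=Tw(o)
for u in (222,226,280,284,290):
  for v in range(214,250,3):
    cc,r=wray(o,(u,v)); P=cc+r*d[v,u]/(Tc[:3,2]@r); q=(M@np.r_[P,1])[:3]*1e3
    print(u,v,np.round(d[v,u],3),np.round(q,0),im[v,u])
```

```text
222 214 0.211 [ -8. -23.  27.] [227 223 217]
222 217 0.211 [-10. -23.  27.] [227 224 217]
222 220 0.212 [-13. -23.  27.] [225 222 216]
222 223 0.146 [ 11. -16. -35.] [109 106 105]
222 226 0.143 [ 10. -16. -38.] [97 97 95]
222 229 0.139 [ 10. -16. -42.] [93 94 92]
222 232 0.135 [ 11. -15. -46.] [87 84 83]
222 235 0.133 [ 10. -15. -48.] [72 73 70]
222 238 0.131 [ 10. -15. -50.] [65 66 61]
222 241 0.127 [ 10. -14. -54.] [59 56 52]
222 244 0.125 [ 10. -14. -57.] [55 53 52]
222 247 0.122 [ 10. -14. -60.] [55 53 51]
226 214 0.21 [ -8. -20.  27.] [223 218 213]
226 217 0.211 [-11. -20.  27.] [222 219 213]
226 220 0.212 [-13. -21.  27.] [218 215 206]
226 223 0.146 [ 11. -14. -35.] [72 71 68]
226 226 0.142 [ 11. -14. -38.] [61 57 59]
226 229 0.138 [ 11. -14. -42.] [64 62 59]
226 232 0.138 [  9. -14. -43.] [57 55 55]
226 235 0.138 [  8. -14. -44.] [60 57 58]
226 238 0.137 [  7. -14. -45.] [58 60 51]
226 241 0.139 [  5. -14. -43.] [58 57 56]
226 244 0.138 [  4. -14. -44.] [60 59 55]
226 247 0.139 [  2. -14. -45.] [58 58 52]
280 214 0.21 [-8. 18. 27.] [225 222 217]
280 217 0.211 [-10.  18.  27.] 
[... 782 characters left out ...]
]
284 238 0.131 [ 10.  13. -51.] [69 68 65]
284 241 0.0 [  67.   -1. -170.] [66 66 61]
284 244 0.124 [ 10.  12. -57.] [58 60 57]
284 247 0.122 [ 10.  12. -60.] [64 57 56]
290 214 0.158 [ 11.  19. -22.] [122 114 112]
290 217 0.159 [  9.  19. -22.] [134 129 124]
290 220 0.158 [  7.  19. -23.] [129 123 119]
290 223 0.146 [ 11.  17. -35.] [100  98  94]
290 226 0.143 [ 10.  17. -37.] [101 101  98]
290 229 0.14 [ 10.  17. -41.] [101 101  96]
290 232 0.137 [ 10.  16. -44.] [99 99 95]
290 235 0.133 [ 10.  16. -48.] [102 100  96]
290 238 0.129 [ 11.  15. -52.] [99 98 97]
290 241 0.127 [ 10.  15. -54.] [102  98  97]
290 244 0.124 [ 10.  15. -57.] [100  95  94]
290 247 0.121 [ 10.  14. -60.] [99 97 97]
```

Depth shows the fingertips about 34 mm behind the nominal TCP, so the fork passed over the post (tips about 0.121, post top 0.1105). I go back and descend a further 36 mm.

>>> apply_moves(
  moves=[
    {"jaw": 0.3, "offset": [4, 11.5, 0], "rot": [0, 0, 0]},
    {"jaw": 0.3, "offset": [3.9, 11.1, 0], "rot": [0, 0, 0]},
    {"jaw": 0.3, "offset": [0, 0, 0], "rot": [0, 0, -10.1]},
    {"jaw": 0.3, "offset": [0, 0, 0], "rot": [0, 0, -10.1]},
    {"jaw": 0.3, "offset": [0, 0, 0], "rot": [0, 0, -10.1]},
  ],
)

```text
time_s: 5.72
eef_pos: [0.509, 0.017, 0.0857]
eef_rot: [0.0, 0.976, 0.217, -0.0]
wrist_force: [-0.2, -0.3, -0.3]
opening: 0.302
grasp_force: 0.0
```

>>> apply_moves(
  moves=[
    {"jaw": 0.3, "offset": [0, 0, 6], "rot": [0, 0, 0]},
    {"jaw": 0.3, "offset": [0, 0, 6], "rot": [0, 0, 0]},
    {"jaw": 0.3, "offset": [0, 0, 6], "rot": [0, 0, 0]},
    {"jaw": 0.3, "offset": [0, 0, 6], "rot": [0, 0, 0]},
    {"jaw": 0.3, "offset": [0, 0, 0], "rot": [0, 0, 0]},
  ],
)

```text
time_s: 6.35
eef_pos: [0.5082, 0.0182, 0.061]
eef_rot: [-0.0, 0.977, 0.214, -0.001]
wrist_force: [-0.8, 0.1, -0.3]
opening: 0.295
grasp_force: 0.0
```

>>> apply_moves(
  moves=[
    {"jaw": 0.3, "offset": [0, 0, 4], "rot": [0, 0, 0]},
    {"jaw": 0.3, "offset": [0, 0, 4], "rot": [0, 0, 0]},
    {"jaw": 0.3, "offset": [0, 0, 0], "rot": [0, 0, 0]},
    {"jaw": 0.3, "offset": [0.1, -5.2, 0], "rot": [0, 0, 6]},
    {"jaw": 0.3, "offset": [0.1, -5.2, 0], "rot": [0, 0, 6]},
  ],
)

```text
time_s: 6.98
eef_pos: [0.5066, 0.026, 0.054]
eef_rot: [0.002, 0.994, 0.109, 0.001]
wrist_force: [6.8, -10.9, -8.3]
opening: 0.302
grasp_force: 5.9
```

>>> apply_moves(
  moves=[
    {"jaw": 0.3, "offset": [0.2, -5.1, 0], "rot": [0, 0, 6]},
    {"jaw": 0.3, "offset": [0.2, -5.1, 0], "rot": [0, 0, 6]},
    {"jaw": 0.3, "offset": [0.2, -5.1, 0], "rot": [0, 0, 6]},
    {"jaw": 0.3, "offset": [0.2, -5.1, 0], "rot": [0, 0, 6]},
    {"jaw": 0.3, "offset": [0.2, -5.1, 0], "rot": [0, 0, 6]},
  ],
)

```text
time_s: 7.6
eef_pos: [0.5076, 0.0502, 0.0541]
eef_rot: [0.002, 0.988, -0.152, 0.002]
wrist_force: [4.7, -13.3, -4.8]
opening: 0.298
grasp_force: 5.5
```

Run:
```python
from h import *
o=ctrl.get_obs(); im,d=ctrl.camera("wrist"); cv2.imwrite("pics/w5.png",cv2.resize(im[80:260,140:370,::-1],(690,540)))
T=Tw(o)@np.linalg.inv(np.array(ctrl.camera_params("wrist")["mount"]))
x=T[:3,0]; print(o["eef_pos"],o["wrist_force"],"phi",np.degrees(np.arctan2(x[1],x[0])), "crank hub expected", wpx(o,[.5525,.037,.083]),"post45:",wpx(o,[.5525+.048*np.cos(np.radians(138)),.037+.048*np.sin(np.radians(138)),.1105]))
```

```text
[0.50758223 0.0502296  0.05410262] [  4.72346455 -13.30423563  -4.80135187] phi -17.462124063105865 crank hub expected [253.31325472 147.60745095] post45: [207.94367477 256.59892698]
```

View pics/w5.png

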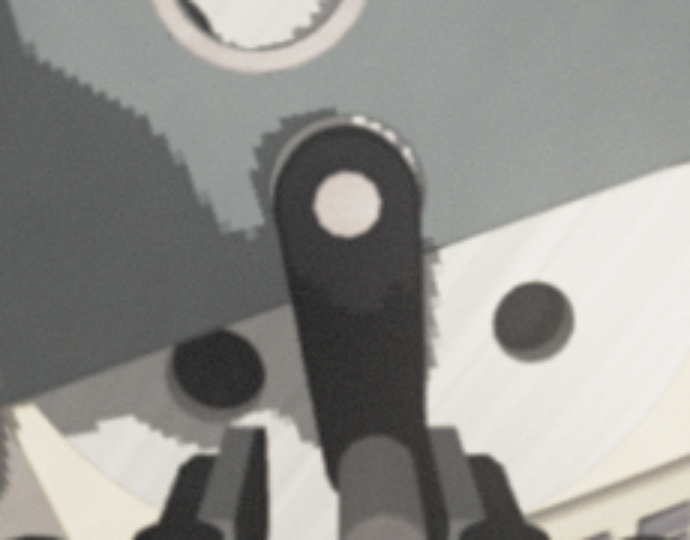

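The fingers now carry the post: the hub is at crop (348,203) and the bores at (533,322) and (220,370). I'll compute the remaining angle.

Run:
```python
from h import *
o=ctrl.get_obs()
f=lambda p:(140+p[0]/3,80+p[1]/3)
C=wz(o,f((348,203)),.083); print(C)
for n,p,z in(("R",(533,322),.06),("L",(220,370),.06),("post",(382,520),.1105),("post base",(380,470),.085)):
    P=wz(o,f(p),z); d=P[:2]-C[:2]; print(n,P,np.degrees(np.arctan2(d[1],d[0]))%360,np.linalg.norm(d))
```

```text
[0.55200008 0.03620024 0.083     ]
R [0.5159893  0.00949296 0.06      ] 216.56235900810782 0.04483363884689724
L [0.52529463 0.07069682 0.06      ] 127.74516959543652 0.0436256274091447
post [0.51074154 0.04439254 0.1105    ] 168.76941035654474 0.04206401821626268
post base [0.50676624 0.04473581 0.085     ] 169.31400698190032 0.04603212850996934
```

>>> apply_moves(
  moves=[
    {"jaw": 0.3, "offset": [0.2, -4.55, 0], "rot": [0, 0, 5.6]},
    {"jaw": 0.3, "offset": [0.2, -4.55, 0], "rot": [0, 0, 5.6]},
    {"jaw": 0.3, "offset": [0.2, -4.55, 0], "rot": [0, 0, 5.6]},
    {"jaw": 0.3, "offset": [0.2, -4.55, 0], "rot": [0, 0, 5.6]},
    {"jaw": 0.3, "offset": [0.2, -4.55, 0], "rot": [0, 0, 5.6]},
  ],
)

```text
time_s: 8.28
eef_pos: [0.518, 0.0693, 0.0541]
eef_rot: [0.002, 0.922, -0.386, 0.001]
wrist_force: [-1.1, -13.3, 0.8]
opening: 0.304
grasp_force: 5.2
```

Run:
```python
from h import *
o=ctrl.get_obs(); im,d=ctrl.camera("wrist"); cv2.imwrite("pics/w6.png",cv2.resize(im[50:260,130:400,::-1],(771,600)))
print(o["eef_pos"],o["wrist_force"],np.linalg.norm(o["wrist_force"][:2]),o["grasp_force"],np.round(o["joint_efforts"],1))
```

```text
[0.51800388 0.06934005 0.05409781] [ -1.10886453 -13.34793863   0.84422244] 13.393918258780788 5.18418807288981 [  6.4 -41.7 -28.4   3.6  -0.1  -1. ]
```

View pics/w6.png

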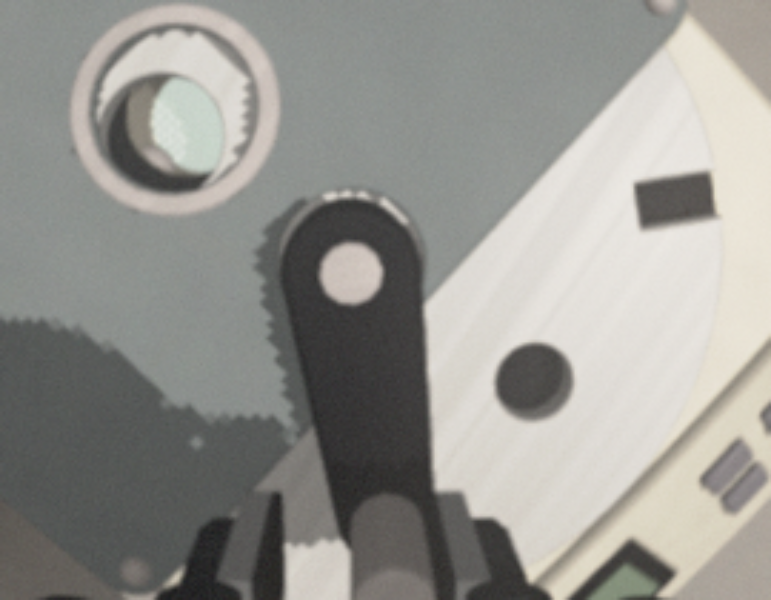

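The wide bore at crop (165,132) is nearly under the window, whose centre is at (176,109). I work out what's left and creep the rest.

Run:
```python
from h import *
o=ctrl.get_obs()
s=771/270;f=lambda p:(130+p[0]/s,50+p[1]/s)
C=wz(o,f((352,273)),.083); print(C)
for n,p,z in(("R",(535,382),.06),("big",(165,132),.06),("win",(176,109),.065),("slot",(680,200),.06)):
    P=wz(o,f(p),z); d=P[:2]-C[:2]; print(n,P,np.degrees(np.arctan2(d[1],d[0]))%360,np.linalg.norm(d))
```

```text
[0.55170566 0.03604293 0.083     ]
R [0.50746018 0.02784467 0.06      ] 190.49729719543112 0.044998602836432845
big [0.59527389 0.04334991 0.06      ] 9.520675308977307 0.04417672169730765
win [0.59580555 0.03812003 0.065     ] 2.696639332227389 0.04414877948762379
slot [ 0.51336691 -0.0198208   0.06      ] 235.53855743603066 0.06775407694455861
```

>>> apply_moves(
  moves=[
    {"jaw": 0.3, "offset": [0.02, -0.6, 0], "rot": [0, 0, 0.8]},
    {"jaw": 0.3, "offset": [0.02, -0.6, 0], "rot": [0, 0, 0.8]},
    {"jaw": 0.3, "offset": [0.02, -0.6, 0], "rot": [0, 0, 0.8]},
    {"jaw": 0.3, "offset": [0.02, -0.6, 0], "rot": [0, 0, 0.8]},
    {"jaw": 0.3, "offset": [0.02, -0.6, 0], "rot": [0, 0, 0.8]},
  ],
)

```text
time_s: 8.95
eef_pos: [0.5198, 0.0713, 0.054]
eef_rot: [0.002, 0.909, -0.417, 0.001]
wrist_force: [-2.0, -12.6, 2.7]
opening: 0.299
grasp_force: 5.1
```

>>> apply_moves(
  moves=[
    {"jaw": 0.3, "offset": [0, -0.25, 0], "rot": [0, 0, 0.3]},
    {"jaw": 0.3, "offset": [0, -0.25, 0], "rot": [0, 0, 0.3]},
    {"jaw": 0.3, "offset": [0, -0.25, 0], "rot": [0, 0, 0.3]},
    {"jaw": 0.3, "offset": [0, -0.25, 0], "rot": [0, 0, 0.3]},
    {"jaw": 0.3, "offset": [0, 0, 0], "rot": [0, 0, 0]},
  ],
)

```text
time_s: 9.57
eef_pos: [0.5204, 0.072, 0.054]
eef_rot: [0.002, 0.905, -0.426, 0.001]
wrist_force: [-1.5, -12.1, 1.4]
opening: 0.303
grasp_force: 4.9
```

>>> apply_moves(
  moves=[
    {"jaw": 0.3, "offset": [0, -0.2, 0], "rot": [0, 0, 0.25]},
    {"jaw": 0.3, "offset": [0, -0.2, 0], "rot": [0, 0, 0.25]},
    {"jaw": 0.3, "offset": [0, -0.2, 0], "rot": [0, 0, 0.25]},
    {"jaw": 0.3, "offset": [0, 0, 0], "rot": [0, 0, 0]},
    {"jaw": 0.3, "offset": [0, 0, 0], "rot": [0, 0, 0]},
  ],
)

```text
time_s: 10.2
eef_pos: [0.5208, 0.0725, 0.054]
eef_rot: [0.002, 0.902, -0.432, 0.001]
wrist_force: [-1.6, -11.6, 1.5]
opening: 0.298
grasp_force: 4.8
```

```bash
cat > pin.py <<'E'
from h import *
o=ctrl.get_obs(); im,d=ctrl.camera("wrist"); Tc=Tw(o)
C=np.array([.5517,.036]); psi=np.radians(2.7)
print(o["eef_pos"],np.linalg.norm(o["wrist_force"][:2]))
P0=np.array([.6022,-.006])
u0=wpx(o,[*P0,.085]); print(u0)
pts=[]
for u in range(int(u0[0])-20,int(u0[0])+21):
  for v in range(int(u0[1])-20,int(u0[1])+21):
    if 0<=u<512 and 0<=v<384 and d[v,u]>0:
      c,r=wray(o,(u,v)); P=c+r*d[v,u]/(Tc[:3,2]@r)
      if np.hypot(*(P[:2]-P0))<.015: pts.append(P)
if pts:
  pts=np.array(pts); print(len(pts),"pin top z", np.percentile(pts[:,2],[50,90,97,100]).round(4))
E
python3 pin.py
```

```text
[0.52084483 0.07246311 0.05401353] 11.670836699363901
[223.45632861  12.68686184]
1254 pin top z [0.0862 0.0894 0.0898 0.0909]
```

>>> apply_moves(
  moves=[
    {"jaw": 0.3, "offset": [0, -0.2, 0], "rot": [0, 0, 0.25]},
    {"jaw": 0.3, "offset": [0, -0.2, 0], "rot": [0, 0, 0.25]},
    {"jaw": 0.3, "offset": [0, -0.2, 0], "rot": [0, 0, 0.25]},
    {"jaw": 0.3, "offset": [0, 0, 0], "rot": [0, 0, 0]},
    {"jaw": 0.3, "offset": [0, 0, 0], "rot": [0, 0, 0]},
  ],
)

```text
time_s: 10.88
eef_pos: [0.5212, 0.0727, 0.054]
eef_rot: [0.002, 0.899, -0.438, 0.001]
wrist_force: [-1.8, -12.3, 2.5]
opening: 0.297
grasp_force: 5.0
```

```bash
python3 pin.py
```

```text
[0.5212321  0.07273737 0.05397313] 12.447221891977346
[221.30730562  13.1558643 ]
1284 pin top z [0.0857 0.0893 0.0898 0.0909]
```

>>> apply_moves(
  moves=[
    {"jaw": 0.3, "offset": [0, -0.2, 0], "rot": [0, 0, 0.25]},
    {"jaw": 0.3, "offset": [0, -0.2, 0], "rot": [0, 0, 0.25]},
    {"jaw": 0.3, "offset": [0, -0.2, 0], "rot": [0, 0, 0.25]},
    {"jaw": 0.3, "offset": [0, 0, 0], "rot": [0, 0, 0]},
    {"jaw": 0.3, "offset": [0, 0, 0], "rot": [0, 0, 0]},
  ],
)

```text
time_s: 11.55
eef_pos: [0.5217, 0.0733, 0.054]
eef_rot: [0.002, 0.896, -0.444, 0.001]
wrist_force: [-3.2, -12.2, 2.3]
opening: 0.301
grasp_force: 4.7
```

```bash
python3 pin.py
```

```text
[0.52167785 0.07329341 0.05396   ] 12.579463146825791
[219.61209299  13.28150005]
1274 pin top z [0.0859 0.0889 0.0894 0.0901]
```

>>> apply_moves(
  moves=[
    {"jaw": 0.3, "offset": [0, -0.2, 0], "rot": [0, 0, 0.25]},
    {"jaw": 0.3, "offset": [0, -0.2, 0], "rot": [0, 0, 0.25]},
    {"jaw": 0.3, "offset": [0, -0.2, 0], "rot": [0, 0, 0.25]},
    {"jaw": 0.3, "offset": [0, 0, 0], "rot": [0, 0, 0]},
    {"jaw": 0.3, "offset": [0, 0, 0], "rot": [0, 0, 0]},
  ],
)

```text
time_s: 12.22
eef_pos: [0.5221, 0.0745, 0.0539]
eef_rot: [0.002, 0.893, -0.45, 0.0]
wrist_force: [-2.1, -9.1, 2.0]
opening: 0.301
grasp_force: 3.4
```

```bash
python3 pin.py
```

```text
[0.5221241  0.07447339 0.05388453] 9.292687226184137
[218.62702418  12.38429246]
1223 pin top z [0.0807 0.0827 0.0832 0.084 ]
```

The pin head fell from 0.0895 to 0.083 and the push force eased, so it has caught. I stop there, back off and lift.

>>> apply_moves(
  moves=[
    {"jaw": 0.3, "offset": [0, 2.5, 0], "rot": [0, 0, 0]},
    {"jaw": 0.3, "offset": [0, 2.5, 0], "rot": [0, 0, 0]},
    {"jaw": 0.3, "offset": [0, 0, 0], "rot": [0, 0, 0]},
    {"jaw": 0.3, "offset": [0, 0, -15], "rot": [0, 0, 0]},
    {"jaw": 0.3, "offset": [0, 0, -25], "rot": [0, 0, 0]},
  ],
)

```text
time_s: 12.9
eef_pos: [0.5177, 0.0737, 0.0942]
eef_rot: [0.0, 0.893, -0.45, -0.001]
wrist_force: [-0.1, 0.5, 0.7]
opening: 0.3
grasp_force: 0.0
```

>>> apply_moves(
  moves=[
    {"jaw": 0.3, "offset": [0, 0, -30], "rot": [0, 0, 0]},
    {"jaw": 0.3, "offset": [0, 0, -30], "rot": [0, 0, 0]},
    {"jaw": 0.3, "offset": [0, 0, -30], "rot": [0, 0, 0]},
    {"jaw": 0.3, "offset": [0, 0, 0], "rot": [0, 0, -10]},
    {"jaw": 0.3, "offset": [0, 0, 0], "rot": [0, 0, -10]},
  ],
)

```text
time_s: 13.52
eef_pos: [0.5189, 0.0737, 0.1856]
eef_rot: [-0.0, 0.958, -0.285, 0.001]
wrist_force: [0.5, 0.9, -0.8]
opening: 0.297
grasp_force: 0.0
```

>>> apply_moves(
  moves=[
    {"jaw": 0.55, "offset": [0, 0, 0], "rot": [0, 0, -10.2]},
    {"jaw": 0.55, "offset": [0, 0, 0], "rot": [0, 0, -10.2]},
    {"jaw": 0.55, "offset": [0, 0, 0], "rot": [0, 0, -10.2]},
    {"jaw": 0.55, "offset": [0, 0, 0], "rot": [0, 0, -3]},
    {"jaw": 0.55, "offset": [0, 0, 0], "rot": [0, 0, 0]},
  ],
)

```text
time_s: 14.15
eef_pos: [0.5186, 0.0737, 0.1848]
eef_rot: [0.0, 1.0, 0.001, 0.001]
wrist_force: [-0.2, 0.3, 0.0]
opening: 0.549
grasp_force: 0.0
```

```bash
cat > win.py <<'E'
from h import *
o=ctrl.get_obs(); im,d=ctrl.camera("wrist"); Tc=Tw(o)
T=Tc@np.linalg.inv(np.array(ctrl.camera_params("wrist")["mount"])); x=T[:3,0]
print(o["eef_pos"],o["q"].round(2),"phi",np.degrees(np.arctan2(x[1],x[0])),"wincenter exp",wpx(o,[.5965,.039,.065]))
E
python3 win.py
python3 - <<'E'
from h import *
o=ctrl.get_obs(); im,d=ctrl.camera("wrist"); cv2.imwrite("pics/w7.png",im[:,:,::-1]); np.save("w7o.npy",np.r_[o["eef_pos"],o["eef_rot"]])
u,v=wpx(o,[.5965,.039,.065]).astype(int)
c=im[max(v-60,0):v+60,max(u-70,0):u+70,::-1]; print(max(u-70,0),max(v-60,0),c.shape)
cv2.imwrite("pics/w7c.png",cv2.resize(c,None,fx=5,fy=5,interpolation=2))
E
```

```text
[0.51855973 0.07365009 0.18475862] [-0.09  0.08  1.75  0.    1.3   1.48] phi 0.10307884943122365 wincenter exp [290.5099308   95.39366289]
220 35 (120, 140, 3)
```

View pics/w7c.png

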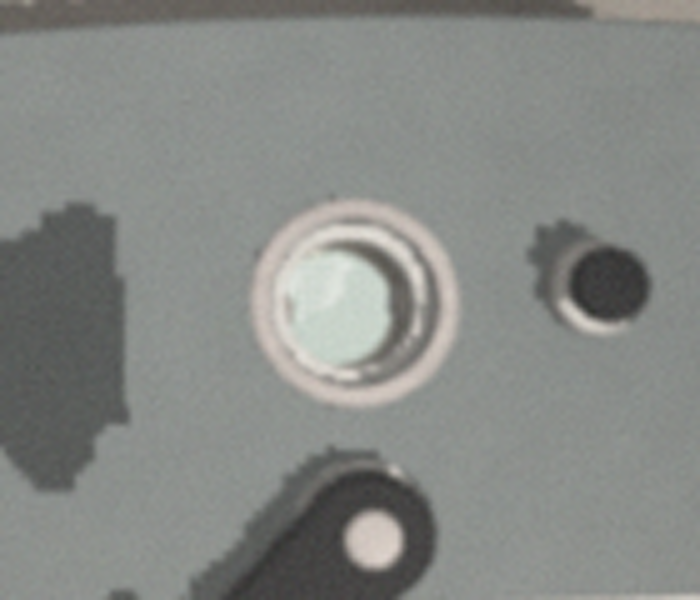

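The widest bore is concentric in the window (crop (355,302)), the well floor shows, and the pin head is down at (610,285). Next I go over the large vial.

>>> apply_moves(
  moves=[
    {"jaw": 0.6, "offset": [-8, 36.4, 0], "rot": [0, 0, 0]},
    {"jaw": 0.6, "offset": [-8, 36.4, 0], "rot": [0, 0, 0]},
    {"jaw": 0.6, "offset": [-8, 36.4, 0], "rot": [0, 0, 0]},
    {"jaw": 0.6, "offset": [-8, 36.4, 0], "rot": [0, 0, 0]},
    {"jaw": 0.6, "offset": [-8, 36.4, 0], "rot": [0, 0, 0]},
  ],
)

```text
time_s: 14.88
eef_pos: [0.4784, -0.1097, 0.1841]
eef_rot: [0.0, 1.0, 0.001, 0.0]
wrist_force: [0.6, -0.7, 0.1]
opening: 0.601
grasp_force: 0.0
```

>>> apply_moves(
  moves=[
    {"jaw": 0.6, "offset": [-8, 36.4, 0], "rot": [0, 0, 0]},
    {"jaw": 0.6, "offset": [-8, 36.4, 0], "rot": [0, 0, 0]},
    {"jaw": 0.6, "offset": [-8, 36.4, 0], "rot": [0, 0, 0]},
    {"jaw": 0.6, "offset": [-8, 36.4, 0], "rot": [0, 0, 0]},
    {"jaw": 0.6, "offset": [-8, 36.4, 0], "rot": [0, 0, 0]},
  ],
)

```text
time_s: 15.5
eef_pos: [0.4388, -0.2918, 0.1841]
eef_rot: [0.0, 1.0, 0.001, 0.0]
wrist_force: [-0.1, -0.5, 0.6]
opening: 0.601
grasp_force: 0.0
```

```bash
cat > vial.py <<'E'
from h import *
def cloud(o,d,P0,r,step=1):
    Tc=Tw(o); u0=wpx(o,P0).astype(int); L=[];UV=[]
    for v in range(max(u0[1]-60,0),min(u0[1]+60,384)):
        for u in range(max(u0[0]-60,0),min(u0[0]+60,512)):
            if d[v,u]>0:
                c,q=wray(o,(u,v)); P=c+q*d[v,u]/(Tc[:3,2]@q)
                if np.hypot(*(P[:2]-P0[:2]))<r: L.append(P);UV.append((u,v))
    return np.array(L),np.array(UV)
if __name__=="__main__":
    o=ctrl.get_obs(); im,d=ctrl.camera("wrist")
    P,UV=cloud(o,d,np.array([.4386,-.29,.068]),.03)
    m=P[:,2]>.061; print(o["eef_pos"],m.sum(),np.median(P[m,2]))
    (cx,cy),r=cv2.minEnclosingCircle((P[m,:2]*1e4).astype(np.float32)); print("enc",cx/1e4,cy/1e4,r/10)
    pc=UV[m].mean(0); print("centroid px",pc,"->",wz(o,pc,.068), im[int(pc[1]),int(pc[0])])
    for r in ctrl.outline_of("wrist","large_vial_center")[:3]: print(r["score"],r["position"],wz(o,r["position"],.06))
E
python3 vial.py
```

```text
Traceback (most recent call last):
  File "vial.py", line 12, in <module>
    P,UV=cloud(o,d,np.array([.4386,-.29,.068]),.03)
         ~~~~~^^^^^^^^^^^^^^^^^^^^^^^^^^^^^^^^^^^^^
  File "vial.py", line 7, in cloud
    c,q=wray(o,(u,v)); P=c+q*d[v,u]/(Tc[:3,2]@q)
        ~~~~^^^^^^^^^
  File "h.py", line 16, in wray
    K=np.array(ctrl.camera_params("wrist")["K"]); a=(np.array(uv)-K[:2,2])/K[0,0]; t=np.linalg.norm(a)
               ~~~~~~~~~~~~~~~~~~^^^^^^^^^
ValueError: time passes only in moves, steps and waits
```

```bash
python3 - <<'E'
s=open("h.py").read()
s=s.replace('from bench import ctrl\n','from bench import ctrl\n_c={}\ndef cp(n):\n    if n not in _c: _c[n]=ctrl.camera_params(n)\n    return _c[n]\n')
h,t=s.split('return _c[n]\n'); open("h.py","w").write(h+'return _c[n]\n'+t.replace('ctrl.camera_params(','cp('))
E
python3 vial.py
```

```text
[ 0.43789303 -0.29613199  0.18425417] 701 0.06720606668670653
enc 0.44174501953125 -0.28320478515625 21.430563354492186
centroid px [237.23109843 183.65335235] -> [ 0.42818007 -0.27934711  0.068     ] [144 138 130]
0.76 [247.8, 168.4] [ 0.44201456 -0.28985655  0.06      ]
0.74 [234.3, 235.0] [ 0.36812539 -0.27468802  0.06      ]
0.7 [243.5, 76.8] [ 0.53384556 -0.28593508  0.06      ]
```

```bash
sed -i 's/m=P\[:,2\]>.061;/m=(P[:,2]>.06)\&(P[:,2]<.076)\&(np.hypot(P[:,0]-.4405,P[:,1]+.29)<.022);/' vial.py; python3 vial.py; python3 -c "
from h import *
print(ctrl.get_obs()['eef_pos'])"
```

```text
[ 0.43863517 -0.29201335  0.1838711 ] 551 0.06699721750997456
enc 0.439849560546875 -0.2909636962890625 13.670639038085938
centroid px [253.31397459 172.0199637 ] -> [ 0.44090565 -0.2909129   0.068     ] [218 214 198]
0.89 [248.8, 78.1] [ 0.53323483 -0.2865938   0.06      ]
0.88 [250.4, 168.4] [ 0.44284393 -0.28795911  0.06      ]
[ 0.43901841 -0.29011361  0.18368908]
```

>>> apply_moves(
  moves=[
    {"jaw": 0.6, "offset": [1.8, 0.7, 20], "rot": [0, 0, 0]},
    {"jaw": 0.6, "offset": [0, 0, 24], "rot": [0, 0, 0]},
    {"jaw": 0.6, "offset": [0, 0, 24], "rot": [0, 0, 0]},
    {"jaw": 0.6, "offset": [0, 0, 24], "rot": [0, 0, 0]},
    {"jaw": 0.6, "offset": [0, 0, 24], "rot": [0, 0, 0]},
  ],
)

```text
time_s: 16.38
eef_pos: [0.4413, -0.2899, 0.0672]
eef_rot: [-0.0, 1.0, 0.002, 0.0]
wrist_force: [-0.2, 0.7, -0.1]
opening: 0.6
grasp_force: 0.0
```

>>> apply_moves(
  moves=[
    {"jaw": 0.6, "offset": [0, 0, 14], "rot": [0, 0, 0]},
    {"jaw": 0.6, "offset": [0, 0, 14], "rot": [0, 0, 0]},
    {"jaw": 0.6, "offset": [0, 0, 14], "rot": [0, 0, 0]},
    {"jaw": 0.6, "offset": [0, 0, 14], "rot": [0, 0, 0]},
    {"jaw": 0.6, "offset": [0, 0, 0], "rot": [0, 0, 0]},
  ],
)

```text
time_s: 17.0
eef_pos: [0.4401, -0.2906, 0.0104]
eef_rot: [-0.001, 1.0, 0.001, -0.001]
wrist_force: [-0.5, -0.6, -0.1]
opening: 0.6
grasp_force: 0.0
```

```bash
cat > hand.py <<'E'
from vial import *
o=ctrl.get_obs(); im,d=ctrl.camera("wrist"); M=np.linalg.inv(Tw(o)@np.linalg.inv(np.array(cp("wrist")["mount"])))
print(o["eef_pos"],o["wrist_force"],o["opening"],o["grasp_force"])
# points in tool frame mm
L=[]
for v in range(120,300,1):
    for u in range(190,320,1):
        if d[v,u]>0:
            c,q=wray(o,(u,v)); P=c+q*d[v,u]/(Tw(o)[:3,2]@q); L.append(np.r_[(M[:3,:3]@P+M[:3,3])*1e3,u,v,im[v,u].mean()])
L=np.array(L); np.save("L.npy",L)
for s in(-1,1):
    f=L[(L[:,5]<130)&(L[:,1]*s>8)&(abs(L[:,1])<45)&(abs(L[:,0])<14)&(L[:,2]<-15)]
    print("finger",s,"tip z",np.percentile(f[:,2],[95,99.5]),"inner y",np.percentile(f[:,1]*s,1))
c=L[(L[:,5]>150)&(np.hypot(L[:,0],L[:,1])<20)&(L[:,2]<-15)]
print("cap",len(c),"z hist",np.percentile(c[:,2],[2,10,50,90]))
t=c[abs(c[:,2]-np.percentile(c[:,2],10))<3]
print("cap top n",len(t),"x",np.percentile(t[:,0],[1,50,99]),"y",np.percentile(t[:,1],[1,50,99]),"z",np.median(t[:,2]))
E
python3 hand.py
```

```text
[ 0.44007099 -0.29061758  0.0104153 ] [-0.49311049 -0.60944592 -0.07159919] 0.6001700792090745 0.0
finger -1 tip z [-32.02774076 -17.81564644] inner y 8.303111920713235
finger 1 tip z [-32.119942   -17.37235438] inner y 8.328929755862298
cap 1160 z hist [-57.69998338 -57.29842387 -56.43045542 -32.58190095]
cap top n 886 x [-12.26448083  -5.57539285   1.32064242] y [-11.67643222  -1.98271799  10.63224963] z -56.65424560244864
```

>>> apply_moves(
  moves=[
    {"jaw": 0.25, "offset": [0, 0, 0], "rot": [0, 0, 0]},
    {"jaw": 0.1, "offset": [0, 0, 0], "rot": [0, 0, 0]},
    {"jaw": 0.1, "offset": [0, 0, 0], "rot": [0, 0, 0]},
    {"jaw": 0.1, "offset": [0, 0, 0], "rot": [0, 0, 0]},
    {"jaw": 0.1, "offset": [0, 0, 0], "rot": [0, 0, 0]},
  ],
)

```text
time_s: 17.68
eef_pos: [0.4415, -0.292, 0.0125]
eef_rot: [0.001, 1.0, 0.001, 0.001]
wrist_force: [-0.9, 0.2, 5.7]
opening: 0.284
grasp_force: 59.1
```

>>> apply_moves(
  moves=[
    {"jaw": 0.1, "offset": [0, 0, -10], "rot": [0, 0, 0]},
    {"jaw": 0.1, "offset": [0, 0, -25], "rot": [0, 0, 0]},
    {"jaw": 0.1, "offset": [0, 0, -30], "rot": [0, 0, 0]},
    {"jaw": 0.1, "offset": [0, 0, -30], "rot": [0, 0, 0]},
    {"jaw": 0.1, "offset": [0, 0, -25], "rot": [0, 0, 0]},
  ],
)

```text
time_s: 18.3
eef_pos: [0.4408, -0.2912, 0.1331]
eef_rot: [0.0, 1.0, 0.001, 0.0]
wrist_force: [1.1, -0.0, -0.5]
opening: 0.277
grasp_force: 58.9
```

>>> apply_moves(
  moves=[
    {"jaw": 0.1, "offset": [0, 0, 0], "rot": [0, 0, 0]},
    {"jaw": 0.1, "offset": [0, 0, 0], "rot": [0, 0, 0]},
    {"jaw": 0.1, "offset": [0, 0, 0], "rot": [0, 0, 0]},
    {"jaw": 0.1, "offset": [0, 0, 0], "rot": [0, 0, 0]},
    {"jaw": 0.1, "offset": [0, 0, 0], "rot": [0, 0, 0]},
  ],
)

```text
time_s: 18.92
eef_pos: [0.4406, -0.2911, 0.1311]
eef_rot: [-0.0, 1.0, 0.001, -0.0]
wrist_force: [0.2, -1.2, -0.6]
opening: 0.282
grasp_force: 58.9
```

```bash
sed -i 's/L\[:,5\]>150/L[:,5]>135/' hand.py; python3 hand.py
python3 - <<'E'
import numpy as np
L=np.load("L.npy")
m=(abs(L[:,2]+57)<3.5)&(np.hypot(L[:,0],L[:,1])<22); c=L[m]
print(len(c),c[:,0].min(),c[:,0].max(),c[:,1].min(),c[:,1].max(),"bright pct",np.percentile(c[:,5],[5,50,95]))
for x in range(-16,18,2):
    s=c[(c[:,0]>=x)&(c[:,0]<x+2)]
    if len(s): print(x,len(s),s[:,1].min().round(1),s[:,1].max().round(1),s[:,2].mean().round(1),s[:,5].mean().round(0))
E
```

```text
[ 0.44062401 -0.29112162  0.13113282] [ 0.20920146 -1.21194861 -0.55778529] 0.281881862639868 58.86787008494139
finger -1 tip z [-34.46096401 -18.09855886] inner y 8.15271625020813
finger 1 tip z [-35.96318222 -20.15501437] inner y 8.214926288090808
cap 1071 z hist [-55.61642705 -55.18384002 -54.34173187 -30.12522968]
cap top n 806 x [-13.27436729  -6.64057283   1.51018545] y [-12.65955276  -3.84071903   7.56584198] z -54.59373012540686
2392 -13.826082562143792 11.85559847265366 -21.043887574245023 21.006618813992127 bright pct [ 53.66666667 126.66666667 212.        ]
-14 48 -6.7 4.5 -54.4 201.0
-12 118 -12.9 11.3 -54.7 199.0
-10 141 -12.9 11.1 -54.7 200.0
-8 194 -12.8 11.2 -54.7 192.0
-6 184 -12.8 11.1 -54.7 178.0
-4 198 -12.7 11.1 -54.7 155.0
-2 205 -12.8 11.1 -54.8 141.0
0 213 -13.1 11.0 -54.8 136.0
2 220 -13.1 11.0 -54.7 122.0
4 203 -13.1 20.6 -54.7 120.0
6 209 -21.0 21.0 -54.8 112.0
8 198 -19.2 17.7 -55.2 109.0
10 261 -19.3 17.5 -56.4 86.0
```

>>> apply_moves(
  moves=[
    {"jaw": 0.1, "offset": [15.7, -33, 0], "rot": [0, 0, 0]},
    {"jaw": 0.1, "offset": [15.7, -33, 0], "rot": [0, 0, 0]},
    {"jaw": 0.1, "offset": [15.7, -33, 0], "rot": [0, 0, 0]},
    {"jaw": 0.1, "offset": [15.7, -33, 0], "rot": [0, 0, 0]},
    {"jaw": 0.1, "offset": [15.7, -33, 0], "rot": [0, 0, 0]},
  ],
)

```text
time_s: 19.6
eef_pos: [0.5194, -0.1251, 0.1317]
eef_rot: [0.0, 1.0, 0.001, 0.0]
wrist_force: [0.3, 0.7, -0.3]
opening: 0.278
grasp_force: 58.9
```

>>> apply_moves(
  moves=[
    {"jaw": 0.1, "offset": [15.7, -33, 0], "rot": [0, 0, 0]},
    {"jaw": 0.1, "offset": [15.7, -33, 0], "rot": [0, 0, 0]},
    {"jaw": 0.1, "offset": [15.7, -33, 0], "rot": [0, 0, 0]},
    {"jaw": 0.1, "offset": [15.7, -33, 0], "rot": [0, 0, 0]},
    {"jaw": 0.1, "offset": [15.7, -33, 0], "rot": [0, 0, 0]},
  ],
)

```text
time_s: 20.23
eef_pos: [0.5976, 0.0401, 0.1316]
eef_rot: [0.0, 1.0, 0.001, -0.0]
wrist_force: [-0.0, -0.6, -0.3]
opening: 0.273
grasp_force: 58.9
```

>>> apply_moves(
  moves=[
    {"jaw": 0.1, "offset": [0, 0, 0], "rot": [0, 0, -10]},
    {"jaw": 0.1, "offset": [0, 0, 0], "rot": [0, 0, -10]},
    {"jaw": 0.1, "offset": [0, 0, 0], "rot": [0, 0, -10]},
    {"jaw": 0.1, "offset": [0, 0, 0], "rot": [0, 0, -10]},
    {"jaw": 0.1, "offset": [0, 0, 0], "rot": [0, 0, -10]},
  ],
)

```text
time_s: 20.85
eef_pos: [0.5971, 0.039, 0.1315]
eef_rot: [-0.0, 0.905, 0.426, -0.0]
wrist_force: [-0.2, 0.5, 0.3]
opening: 0.276
grasp_force: 58.9
```

>>> apply_moves(
  moves=[
    {"jaw": 0.1, "offset": [0, 0, 0], "rot": [0, 0, -10]},
    {"jaw": 0.1, "offset": [0, 0, 15], "rot": [0, 0, 0]},
    {"jaw": 0.1, "offset": [0, 0, 15], "rot": [0, 0, 0]},
    {"jaw": 0.1, "offset": [0, 0, 0], "rot": [0, 0, 0]},
    {"jaw": 0.1, "offset": [0, 0, 0], "rot": [0, 0, 0]},
  ],
)

```text
time_s: 21.48
eef_pos: [0.5971, 0.039, 0.1014]
eef_rot: [-0.0, 0.866, 0.501, -0.0]
wrist_force: [0.3, -0.1, 1.2]
opening: 0.28
grasp_force: 58.9
```

```bash
python3 hand.py
python3 - <<'E'
from h import *
o=ctrl.get_obs(); im,d=ctrl.camera("wrist"); cv2.imwrite("pics/w8.png",im[:,:,::-1])
# rim: bright bezel ring pixels on the z=.065 plane within 25 mm of expected window centre
W=np.array([.5962,.0388]); print(o["eef_pos"],wpx(o,[*W,.065]))
S=0.0003; n=160; rect=np.zeros((n,n,3),np.uint8); zz=np.zeros((n,n))
for i in range(n):
    for j in range(n):
        u=wpx(o,[W[0]+(n/2-i)*S,W[1]+(n/2-j)*S,.065]); a,b=int(round(u[0])),int(round(u[1]))
        if 0<=a<512 and 0<=b<384:
            rect[i,j]=im[b,a]; c,q=wray(o,(a,b)); zz[i,j]=(c+q*d[b,a]/(Tw(o)[:3,2]@q))[2] if d[b,a]>0 else 0
np.savez("rect.npz",rect=rect,zz=zz)
# coarse ascii: B=bezel bright pinkish at z~.065 ; g=cover ; #=above
for i in range(0,n,5):
    print("".join("#" if zz[i,j]>.075 else "." if zz[i,j]==0 else "w" if zz[i,j]<.061 else ("B" if int(rect[i,j,0])-int(rect[i,j,2])>6 else "g") for j in range(0,n,2)))
E
```

```text
[0.59705523 0.03899994 0.10139825] [ 0.2534927  -0.0715093   1.21446402] 0.2804380262750318 58.945819025393575
finger -1 tip z [-34.74355892 -17.73058504] inner y 8.462519826795099
finger 1 tip z [-35.81952772 -18.85620845] inner y 8.413322205087669
cap 2325 z hist [-55.66241261 -55.17656569 -54.37444455 -33.73915494]
cap top n 1970 x [-11.66563033   0.47793778  11.45562727] y [-11.70102588  -0.68636397  10.56405256] z -54.49111614307421
[0.59739768 0.03896281 0.10186933] [253.39201422 201.551315  ]
gggggggggggggggggggggggggggggggggggggggggggggggggggggggggggggggggggggggggggggggg
gggggggggggggggggggggggggggggggggggggggggggggggggggggggggggggggggggggggggggggggg
gggggggggggggggggggggggggggggggggggggBgBBBBgBBgggggggggggggggggggggggggggggggggg
gggggggggggggggggggggggggggBBBBBBBBBBBBBBBBBBBBBBBBBBggBgggggggggggggggggggggggg
ggggggggggggggggggggggggBBBBBBBBBBBBBBBBBBBBBBBBBBBBB..BBBgggggggggggggggggggggg
ggggggggggggggggg..BBBBBBBBBBBBBBBBBwwwBwwwwBBwBBBBBBBBBBBBBBBgggggggggggggggggg
gggggggggggggggggBBBBBBBBBBgwwwwwwwwwwwwwwwwwwwwwwwBBBBBBBBBBBBBBggggggggggggggg
ggggggggggggggBBBBBBBBBBwwww
[... 1296 characters left out ...]
wwwwwwww############################################
gggggggggggggBBBBBBBBBBBwwwwwwwwwwww############################################
ggggggggggggggggBBBBBBBBBBBB.wwwwwwwww##########################################
ggggggggggggggggggBB..BBBBBBBBBBggBggggg########################################
ggggggggggggggggggggggBBBBBBBBBBBBBBBBBBBBBB####################################
ggggggggggggggggggggggggggBBBBBBBBBBBBBBBBBBB#########################.#########
ggggggggggggggggggggggggggggggBggBBBBBBBBBBBBBBBgg##############################
ggggggggggggggggggggggggggggggggggggggggggggggggggg#############################
ggggggggggggggggggggggggggggg..gggggggggggggggggggggggg#########################
```

Run:
```python
from h import *
from scipy.optimize import least_squares
z=np.load("rect.npz");r=z["rect"].astype(int);zz=z["zz"];n=160;S=.0003;W=np.array([.5962,.0388])
def fit(P):
    f=lambda p:np.hypot(P[:,0]-p[0],P[:,1]-p[1])-p[2]
    s=least_squares(f,[*P.mean(0),15],loss="soft_l1",f_scale=.5); return s.x.round(2),np.std(f(s.x)).round(2),len(P)
B=((r[:,:,0]-r[:,:,2])>4)&(zz>.061)&(zz<.07)
B=cv2.medianBlur(B.astype(np.uint8)*255,5)>0
out=[];inn=[]
for i in range(n):            # scan each row from left
    js=np.nonzero(B[i])[0]
    if len(js)<3: continue
    j=js[0]; out.append([(n/2-i)*S*1e3,(n/2-j)*S*1e3])
    w=[k for k in range(j,n) if 0<zz[i,k]<.061]
    if w: inn.append([(n/2-i)*S*1e3,(n/2-w[0])*S*1e3])
for nm,P in(("outer",out),("inner",inn)): print(nm,*fit(np.array(P)),"(mm rel to W)")
L=np.load("L.npy"); m=(abs(L[:,2]+54.6)<2)&(np.hypot(L[:,0],L[:,1])<16); c=L[m]
for t in (100,120,140):
    d=c[c[:,5]>t]; h=cv2.convexHull(d[:,:2].astype(np.float32))[:,0]; print("cap",t,cv2.minEnclosingCircle(h),*fit(h), d[:,0].min(),d[:,0].max(),d[:,1].min(),d[:,1].max())
```

```text
outer [ 0.53 -0.31 20.81] 0.21 140 (mm rel to W)
inner [ 0.87  0.15 15.82] 0.23 106 (mm rel to W)
cap 100 ((0.4652549624443054, -2.345076322555542), 14.30253791809082) [ 0.3  -1.15 12.99] 0.73 22 -12.792039116710562 13.815039645301175 -12.828611562518189 10.953042756773556
cap 120 ((0.39433321356773376, -0.6728122234344482), 13.487159729003906) [ 0.32 -1.1  12.81] 0.54 24 -12.792039116710562 13.815039645301175 -12.545609563399562 10.951167552468831
cap 140 ((0.23946405947208405, -0.5851459503173828), 13.3174409866333) [-0.44 -0.59 12.38] 0.48 26 -12.792039116710562 12.177553274305641 -12.545609563399562 10.951167552468831
```

>>> apply_moves(
  moves=[
    {"jaw": 0.1, "offset": [-0.6, 0.7, 8], "rot": [0, 0, 0]},
    {"jaw": 0.1, "offset": [0, 0, 8], "rot": [0, 0, 0]},
    {"jaw": 0.1, "offset": [0, 0, 5], "rot": [0, 0, 0]},
    {"jaw": 0.1, "offset": [0, 0, 3], "rot": [0, 0, 0]},
    {"jaw": 0.1, "offset": [0, 0, 2], "rot": [0, 0, 0]},
  ],
)

```text
time_s: 22.2
eef_pos: [0.5974, 0.0381, 0.0754]
eef_rot: [-0.0, 0.865, 0.501, -0.0]
wrist_force: [-0.1, -0.8, -0.4]
opening: 0.275
grasp_force: 58.9
```

>>> apply_moves(
  moves=[
    {"jaw": 0.1, "offset": [0, 0, 1.5], "rot": [0, 0, 0]},
    {"jaw": 0.1, "offset": [0, 0, 1.5], "rot": [0, 0, 0]},
    {"jaw": 0.1, "offset": [0, 0, 1.5], "rot": [0, 0, 0]},
    {"jaw": 0.1, "offset": [0, 0, 1], "rot": [0, 0, 0]},
    {"jaw": 0.1, "offset": [0, 0, 0], "rot": [0, 0, 0]},
  ],
)

```text
time_s: 22.82
eef_pos: [0.5974, 0.0381, 0.0701]
eef_rot: [-0.0, 0.865, 0.501, -0.0]
wrist_force: [-0.5, -0.6, 0.2]
opening: 0.279
grasp_force: 58.9
```

>>> apply_moves(
  moves=[
    {"jaw": 0.1, "offset": [0, 0, 1.5], "rot": [0, 0, 0]},
    {"jaw": 0.1, "offset": [0, 0, 1.5], "rot": [0, 0, 0]},
    {"jaw": 0.1, "offset": [0, 0, 1.5], "rot": [0, 0, 0]},
    {"jaw": 0.1, "offset": [0, 0, 1], "rot": [0, 0, 0]},
    {"jaw": 0.1, "offset": [0, 0, 0], "rot": [0, 0, 0]},
  ],
)

```text
time_s: 23.45
eef_pos: [0.5973, 0.0382, 0.0646]
eef_rot: [-0.0, 0.865, 0.501, -0.0]
wrist_force: [0.6, -0.5, -0.7]
opening: 0.28
grasp_force: 58.9
```

>>> apply_moves(
  moves=[
    {"jaw": 0.1, "offset": [0, 0, 1.5], "rot": [0, 0, 0]},
    {"jaw": 0.1, "offset": [0, 0, 1.5], "rot": [0, 0, 0]},
    {"jaw": 0.1, "offset": [0, 0, 1.5], "rot": [0, 0, 0]},
    {"jaw": 0.1, "offset": [0, 0, 1.5], "rot": [0, 0, 0]},
    {"jaw": 0.1, "offset": [0, 0, 0], "rot": [0, 0, 0]},
  ],
)

```text
time_s: 24.08
eef_pos: [0.5973, 0.0382, 0.0585]
eef_rot: [-0.0, 0.865, 0.501, -0.0]
wrist_force: [-0.2, 0.4, 0.5]
opening: 0.28
grasp_force: 58.9
```

>>> apply_moves(
  moves=[
    {"jaw": 0.1, "offset": [0, 0, 1.5], "rot": [0, 0, 0]},
    {"jaw": 0.1, "offset": [0, 0, 1.5], "rot": [0, 0, 0]},
    {"jaw": 0.1, "offset": [0, 0, 1.5], "rot": [0, 0, 0]},
    {"jaw": 0.1, "offset": [0, 0, 1], "rot": [0, 0, 0]},
    {"jaw": 0.1, "offset": [0, 0, 0], "rot": [0, 0, 0]},
  ],
)

```text
time_s: 24.7
eef_pos: [0.5974, 0.0382, 0.0532]
eef_rot: [-0.0, 0.865, 0.501, 0.0]
wrist_force: [-0.3, 1.3, -1.0]
opening: 0.282
grasp_force: 59.0
```

>>> apply_moves(
  moves=[
    {"jaw": 0.1, "offset": [0, 0, 1], "rot": [0, 0, 0]},
    {"jaw": 0.1, "offset": [0, 0, 1], "rot": [0, 0, 0]},
    {"jaw": 0.1, "offset": [0, 0, 1], "rot": [0, 0, 0]},
    {"jaw": 0.1, "offset": [0, 0, 1], "rot": [0, 0, 0]},
    {"jaw": 0.1, "offset": [0, 0, 0], "rot": [0, 0, 0]},
  ],
)

```text
time_s: 25.32
eef_pos: [0.5986, 0.0382, 0.0509]
eef_rot: [0.001, 0.865, 0.501, 0.001]
wrist_force: [-1.7, 1.7, 10.1]
opening: 0.282
grasp_force: 59.9
```

>>> apply_moves(
  moves=[
    {"jaw": 0.1, "offset": [0, 0, 1], "rot": [0, 0, 0]},
    {"jaw": 0.1, "offset": [0, 0, 1], "rot": [0, 0, 0]},
    {"jaw": 0.1, "offset": [0, 0, 1], "rot": [0, 0, 0]},
    {"jaw": 0.1, "offset": [0, 0, 1], "rot": [0, 0, 0]},
    {"jaw": 0.1, "offset": [0, 0, 0], "rot": [0, 0, 0]},
  ],
)

```text
time_s: 25.95
eef_pos: [0.5993, 0.0386, 0.0492]
eef_rot: [0.001, 0.865, 0.501, 0.002]
wrist_force: [-6.7, 3.3, 24.6]
opening: 0.277
grasp_force: 61.2
```

>>> apply_moves(
  moves=[
    {"jaw": 0.1, "offset": [0, 0, 1], "rot": [0, 0, 0]},
    {"jaw": 0.1, "offset": [0, 0, 1], "rot": [0, 0, 0]},
    {"jaw": 0.1, "offset": [0, 0, 0.5], "rot": [0, 0, 0]},
    {"jaw": 0.1, "offset": [0, 0, 0], "rot": [0, 0, 0]},
    {"jaw": 0.1, "offset": [0, 0, 0], "rot": [0, 0, 0]},
  ],
)

```text
time_s: 26.58
eef_pos: [0.5988, 0.0383, 0.0446]
eef_rot: [0.001, 0.865, 0.501, 0.001]
wrist_force: [-2.3, 2.7, 10.6]
opening: 0.28
grasp_force: 60.0
```

>>> apply_moves(
  moves=[
    {"jaw": 0.1, "offset": [0, 0, 0.5], "rot": [0, 0, 0]},
    {"jaw": 0.1, "offset": [0, 0, 0.5], "rot": [0, 0, 0]},
    {"jaw": 0.1, "offset": [0, 0, 0.5], "rot": [0, 0, 0]},
    {"jaw": 0.1, "offset": [0, 0, 0], "rot": [0, 0, 0]},
    {"jaw": 0.1, "offset": [0, 0, 0], "rot": [0, 0, 0]},
  ],
)

```text
time_s: 27.2
eef_pos: [0.5987, 0.0381, 0.0427]
eef_rot: [0.001, 0.865, 0.501, 0.001]
wrist_force: [-1.4, 1.8, 8.4]
opening: 0.278
grasp_force: 59.8
```

```bash
python3 hand.py; python3 -c "
import numpy as np
L=np.load('L.npy');m=(np.hypot(L[:,0],L[:,1])<8)&(abs(L[:,2]+54)<8);print(np.median(L[m,2]),m.sum())"
```

```text
[0.59865083 0.03811006 0.04269438] [-1.39721934  1.80776912  8.41548813] 0.27751639777511283 59.77900721831247
finger -1 tip z [-21.18885509 -17.3025472 ] inner y 9.043561927867257
finger 1 tip z [-20.78990302 -16.80308875] inner y 8.606899860894462
cap 2781 z hist [-55.73823361 -55.17269688 -54.25333568 -23.36559844]
cap top n 2054 x [-11.70410627   0.85522267  11.9510114 ] y [-12.0812176   -0.70441448  10.56235514] z -54.514553529844676
-54.57922049237362 847
```

>>> apply_moves(
  moves=[
    {"jaw": 0.1, "offset": [0, 0, 0.5], "rot": [0, 0, 0]},
    {"jaw": 0.1, "offset": [0, 0, 0.5], "rot": [0, 0, 0]},
    {"jaw": 0.1, "offset": [0, 0, 0], "rot": [0, 0, 0]},
    {"jaw": 0.1, "offset": [0, 0, 0], "rot": [0, 0, 0]},
    {"jaw": 0.1, "offset": [0, 0, 0], "rot": [0, 0, 0]},
  ],
)

```text
time_s: 27.88
eef_pos: [0.5987, 0.0381, 0.0418]
eef_rot: [0.001, 0.865, 0.501, 0.001]
wrist_force: [-1.4, 1.0, 8.5]
opening: 0.283
grasp_force: 59.9
```

>>> apply_moves(
  moves=[
    {"jaw": 0.1, "offset": [0, 0, 0.5], "rot": [0, 0, 0]},
    {"jaw": 0.1, "offset": [0, 0, 0.5], "rot": [0, 0, 0]},
    {"jaw": 0.1, "offset": [0, 0, 0], "rot": [0, 0, 0]},
    {"jaw": 0.1, "offset": [0, 0, 0], "rot": [0, 0, 0]},
    {"jaw": 0.1, "offset": [0, 0, 0], "rot": [0, 0, 0]},
  ],
)

```text
time_s: 28.5
eef_pos: [0.5988, 0.0382, 0.0414]
eef_rot: [0.001, 0.865, 0.501, 0.001]
wrist_force: [-4.7, 0.9, 12.8]
opening: 0.277
grasp_force: 60.3
```

>>> apply_moves(
  moves=[
    {"jaw": 0.1, "offset": [0, 0, 0.5], "rot": [0, 0, 0]},
    {"jaw": 0.1, "offset": [0, 0, 0.5], "rot": [0, 0, 0]},
    {"jaw": 0.1, "offset": [0, 0, 0], "rot": [0, 0, 0]},
    {"jaw": 0.1, "offset": [0, 0, 0], "rot": [0, 0, 0]},
    {"jaw": 0.1, "offset": [0, 0, 0], "rot": [0, 0, 0]},
  ],
)

```text
time_s: 29.12
eef_pos: [0.599, 0.0382, 0.0414]
eef_rot: [0.001, 0.865, 0.501, 0.001]
wrist_force: [-6.3, 0.9, 19.6]
opening: 0.281
grasp_force: 60.9
```

It is seated: no further travel while the force rises to 20 N, and the cap top is at 0.096. I relieve the press, open and withdraw.

>>> apply_moves(
  moves=[
    {"jaw": 0.1, "offset": [0, 0, -1], "rot": [0, 0, 0]},
    {"jaw": 0.1, "offset": [0, 0, -1], "rot": [0, 0, 0]},
    {"jaw": 0.45, "offset": [0, 0, 0], "rot": [0, 0, 0]},
    {"jaw": 0.45, "offset": [0, 0, 0], "rot": [0, 0, 0]},
    {"jaw": 0.45, "offset": [0, 0, 0], "rot": [0, 0, 0]},
  ],
)

```text
time_s: 29.75
eef_pos: [0.5971, 0.0381, 0.0398]
eef_rot: [-0.0, 0.865, 0.501, -0.0]
wrist_force: [-0.7, 0.1, -0.4]
opening: 0.45
grasp_force: 0.0
```

>>> apply_moves(
  moves=[
    {"jaw": 0.45, "offset": [0, 0, 0], "rot": [0, 0, 0]},
    {"jaw": 0.45, "offset": [0, 0, -15], "rot": [0, 0, 0]},
    {"jaw": 0.45, "offset": [0, 0, -25], "rot": [0, 0, 0]},
    {"jaw": 0.45, "offset": [0, 0, -30], "rot": [0, 0, 0]},
    {"jaw": 0.45, "offset": [0, 0, -30], "rot": [0, 0, 0]},
  ],
)

```text
time_s: 30.38
eef_pos: [0.5977, 0.0381, 0.1423]
eef_rot: [0.0, 0.865, 0.501, 0.0]
wrist_force: [-0.3, 0.1, 0.3]
opening: 0.451
grasp_force: 0.0
```

>>> apply_moves(
  moves=[
    {"jaw": 0.45, "offset": [-20, 0, -20], "rot": [0, 0, 0]},
    {"jaw": 0.45, "offset": [-20, 0, 0], "rot": [0, 0, 0]},
    {"jaw": 0.45, "offset": [0, 0, 0], "rot": [0, 0, 0]},
    {"jaw": 0.45, "offset": [0, 0, 0], "rot": [0, 0, 0]},
    {"jaw": 0.45, "offset": [0, 0, 0], "rot": [0, 0, 0]},
  ],
)

```text
time_s: 31.0
eef_pos: [0.5772, 0.0039, 0.1593]
eef_rot: [-0.001, 0.865, 0.501, -0.0]
wrist_force: [0.6, 0.3, 0.0]
opening: 0.45
grasp_force: 0.0
```

Run:
```python
from vial import *
o=ctrl.get_obs(); im,d=ctrl.camera("wrist"); print(o["eef_pos"],o["wrist_force"])
P,UV=cloud(o,d,np.array([.597,.0385,.09]),.02); m=(P[:,2]>.085)&(P[:,2]<.12)
print("cap",m.sum(),np.median(P[m],axis=0),np.percentile(P[m,2],[5,50,95])); print("bench check cover z",np.median(cloud(o,d,np.array([.63,.06,.065]),.008)[0][:,2]))
P,_=cloud(o,d,np.array([.6022,-.006,.083]),.015); print("pin",len(P),np.percentile(P[:,2],97) if len(P) else None)
t,_=cv2.minEnclosingCircle((0*np.zeros((1,2))).astype(np.float32))
```

```text
[0.57721445 0.00388244 0.1593449 ] [0.64765086 0.3107051  0.04985236]
cap 868 [0.59783252 0.03895401 0.09599458] [0.09343327 0.09599458 0.09706925]
bench check cover z 0.06416361594384401
pin 1237 0.21025061283547405
```

```bash
python3 -c "
from bench import ctrl
print(ctrl.hand_in())"
```

```text
the job is handed in; nothing more can be done
None
```

I turned the wheel clockwise until the index pin dropped, and stopped there. The large vial stands fully home in the well, with its cap top measured at about 97 mm against 97 mm expected. The gripper has let go and withdrawn, and the job was handed in at about 31 s.

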